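# Seat the weighing plate of the packing-bench scale and zero it

### The job

The steel weighing plate of the parcel scale is lying cocked on top of the scale's two locating pins. Without gripping or lifting it, nudge the plate across the scale with the fingertips until both its holes drop over the pins and it lies flat on the deck; then press the zero key fully down and let it go. Leave the check weight on the scale and everything else on the bench as it stands.

Things in the scene. Friction and masses are not known exactly. Their poses are not given: they have to be found in the camera images.
- scale: Parcel scale, fixed: grey body 270 x 310 mm (its x, y); its flat top, the deck, is 50 mm above the table. Origin: centre of the underside; x to the backstop, y left, z up. Backstop: wall along y, 250 long, 26 mm above the deck, inner face at x +101.5 mm. The near strip x < -85 mm is the key panel: zero key left, check weight right.
- seat (a point): Point on the deck where the centre of the plate's underside must come to lie (scale frame x +25, y 0, z 50 mm); axes as the scale's. In place, the plate's far edge is 1.5 mm short of the backstop, so a plate squared against the backstop only has to be slid along it to drop over the pins.
- pin_right (a point): Foot, at deck height, of the right locating pin, a fixed steel pin 10 mm in diameter, 8 mm tall, chamfered at the top (scale frame x +50, y -55 mm).
- pin_left (a point): The same for the left pin (scale frame x +50, y +55 mm).
- pan: Weighing plate, loose, flat, steel, 150 x 200 x 10 mm (x, y, z), about 0.45 kg, slides at a few N. Origin: centre of underside; x to the backstop, z up. Two 15 mm through holes at x +25, y -55 and +55 mm. Starts on the pin tops, near edge (-x) down on the deck, tilted 4 deg, 14 to 24 mm too near, up to 38 mm left or right, yaw up to 0.09 rad off.
- hole_right (a point): Centre of the right hole at the plate's underside.
- hole_left (a point): Centre of the left hole at the plate's underside.
- zero (a joint): Travel of the zero key, m: 0 up, 0.006 fully down; springs back, 5 N to press fully down.
- zero_top (a point): Centre of the top face of the zero key, a round grey key 26 mm across in a black round housing (42 mm across, 12 mm tall) at the left of the key panel (scale frame x -115, y +90 mm), its top 18 mm above the deck; pressed straight down.
- weight: Bystander: a small brass check weight, 28 mm across and 42 mm tall, standing on the scale's near strip at its right end; origin at the centre of its underside.
- tape: Bystander: roll of clear brown packing tape lying flat, 100 mm across, 48 mm tall, on the table left of the scale; origin at the centre of its underside.
- driver: Bystander: screwdriver, about 190 mm long, lying on the table right of the scale; origin at the centre of its underside (of its length).
- mug: Bystander: white mug, 80 mm across, 95 mm tall; origin at the centre of its underside.
- figurine: Bystander: white china ornament, 60 mm across, 93 mm tall; origin at the centre of its underside.
- stapler: Bystander: black stapler block, 140 x 36 x 50 mm; origin at the centre of its underside.
- glue: Bystander: white bottle, 48 mm across, 130 mm tall; origin at the centre of its underside.
Not all that is in view belongs to the job. There is more than one size of the pan; the one meant has the size given above.

How it is judged:
On the way, in this order (a step that is already met when the one before it is completed fails the run):
1. the plate lies flat on the deck with both pins in its holes (horizontal distance between hole_right and pin_right below 0.0045 m and horizontal distance between hole_left and pin_left below 0.0045 m and z of pan in the frame of scale below 0.0525 m and angle between pan's own z axis and vertical below 0.02 rad), for 0.3 s.
2. the zero key is pressed fully down (value of joint zero above 0.0048 m), for 0.05 s.
At the end, for the whole second after the job is handed in: The plate lies flat on the deck (underside within 2.5 mm of it, tilt under 0.02 rad), each hole centre within 4.5 mm of its pin, at rest; the zero key has been pressed at least 4.8 mm after that and is up again (all of step 1 and linear speed of pan below 0.01 m/s and value of joint zero below 0.0015 m); the robot touches nothing.
It fails at once if the plate is lifted (its centre more than 22 mm above the deck) or tipped up steeply (z of pan in the frame of scale above 0.072 m or angle between pan's own z axis and vertical above 0.25 rad).
It fails at once if the check weight or another bystander is shifted by more than 20 mm (distance of any of weight, tape, driver, mug, figurine, stapler, glue from where it was at the start of the episode above 0.02 m).
It also fails if it takes over 64 s, if anything falls off the work surface, if the arm or the gripper's body presses on something with over 40 N, if the wrist force passes 120 N, or if a joint passes its speed limit or range.

### The arm

A 6-joint arm with a two-finger parallel gripper is mounted at the origin on the work surface. World frame = base frame: x ahead of the robot, y to its left, z up, the work surface at z = 0. Lengths are in m, angles in rad, forces in N, time in s.
With the tool pointing down it reaches from about 0.275 to 0.85 m from the base axis. Payload 5.2 kg.
Tool frame: the origin (TCP) lies at the very end of the fingers, on their centre line; the grasp point (between the pads) lies 19 mm behind it (manip.grip_depth is the distance from the TCP to the grasp point, in m); z points along the fingers, y is the line along which they close (so a half turn about z gives the same grasp; the last joint's range is limited). The gripper opens to 85 mm and grips with 20 to 120 N. Pads are 22 mm wide; open, the fingers measure 114 mm over their backs; the gripper's body (76 mm by 85 mm) begins 54 mm behind the grasp point. The pads swing forward as they close: fully open they stand 13 mm farther back than shut.
Start: joints at [-0.203, 0.259, 1.535, -0, 1.348, -0.203], TCP at [0.55, 0, 0.231] pointing down, gripper open.
Joint ranges: [-3.14, 3.14], [-0.91, 2.08], [0.19, 2.58], [-1.22, 4.36], [0.22, 2.71], [-3.12, 3.12]. Speed limits (rad/s): [2.57, 2.57, 3.14, 3.14, 3.14, 3.14].

### API

Orientations are given as a unit quaternion [x, y, z, w].
In Python, from plant import manip, imaging, order gives the robot as it stands.
- The arm moves only by the tool drive_tool, never from a script. Its argument "increments" is a list of rows, each a list of 3 entries, a list of its own where there are three numbers: the shift along the tool's x, y, z in mm, then the turn, a rotation vector about the tool's x, y, z in degrees, then the opening, from -1 (shut) to 1 (fully open), so that 0 is half open. In form: [[[tx, ty, tz], [ax, ay, az], hand], ...]. A call has 1 to 10 rows; each row shifts and turns the commanded pose from where the row before left it, along the tool's axes as they then stand; what a row does not reach is not made up. A row lasts 1/12 s, in which the tool goes at most 41.7 mm and 7.16 degrees, less where a joint would pass 70% of its speed; a pose out of reach is approached as far as the arm can. A call with a gripper value outside its range is refused whole. The fingers move at their own pace and stop on an object; "squeeze" is the grip in N (left out, the last holds). Time passes only in rows, so rows that do not move let the fingers close. It gives the time, the measured TCP pose, the force, the opening and the grip force at its end, in the units of the state.
- manip.sense(): the state, without advancing time (a new reading comes with each control period).
- imaging.snapshot(name): name is "scene" or "side" or "wrist"; returns (picture, depth): 420x560x3 uint8, red, green, blue; 420x560 float32, m along the optical axis (not along the pixel's ray), 0 where there is no reading.
- imaging.camera_params(name): a dict with "fx", "fy", "cx", "cy" (pixels), "k1" (the pictures are not rectified: a ray, as slopes to the right and down, at radius r is drawn at 1 + k1 r^2 times it, then the intrinsics apply), "world_to_cam" (4x4, takes a point from world to camera coordinates); the wrist camera has in their place "T_tool_cam" (4x4, takes a point from camera to tool coordinates, whose origin is the TCP and whose axes are the flange's). Camera axes: x right, y up, looking along -z (the intrinsics and any distortion apply to the point x, -y, -z); pixel columns grow to the right and rows downward; lengths in m; the calibration is good to about 2 mm. A picture is of the moment at which its call begins: read the wrist's pose just before it. camera_params takes no time and is no camera call.
- order.hand_in(): hands the job in; it is judged then, once.
The state is a dict: "time": time; "q": joint angles; "qvel": joint speeds; "joint_torque": joint torques, N m; "position": TCP position; "tcp_rot": TCP orientation; "ft_force": force on the tool from outside, world axes, zero at the start; "wrist_torque": the same for the moment, N m; "opening": finger opening in m; "finger_force": force on a finger pad.
Only numpy, scipy, OpenCV 4.12 (cv2) and the standard library are available. Lean on these libraries where they do the work, as an engineer would, in place of code of your own. Each camera call takes 0.05 s, during which the arm holds its last target. There are 200 camera calls.

## Working session

There is one attempt and no reset: what is moved stays moved. The work goes in short steps, Python scripts to look and compute and a tool call to move; the robot and the scene stay as the last step left them, time stands still between calls to the robot, and variables do not carry over. Pictures are saved under pics/ and viewed, at most 10 in all, crops included, and the job is handed in when it is done.

Besides the shell and the picture viewer there is one more tool, called after ">>>" as name(argument=value, ...), one argument or row to a line, values as JSON. drive_tool: Moves the arm, as the interface text tells. Its arguments: {"type":"object","properties":{"increments":{"type":"array"},"squeeze":{"type":"number"}},"required":["increments"]}

```bash
mkdir -p pics; ls
cat > h.py <<'E'
import numpy as np, cv2
from plant import manip, imaging, order
from scipy.spatial.transform import Rotation as R
def cam(name, s=None):
    p=imaging.camera_params(name)
    if name=='wrist':
        s=s or manip.sense(); T=np.eye(4); T[:3,:3]=R.from_quat(s['tcp_rot']).as_matrix(); T[:3,3]=s['position']
        return p, T@np.array(p['T_tool_cam'])
    return p, np.linalg.inv(np.array(p['world_to_cam']))
def rays(p,uv):
    uv=np.atleast_2d(np.float64(uv)); d=np.stack([(uv[:,0]-p['cx'])/p['fx'],(uv[:,1]-p['cy'])/p['fy']],1)
    s=d.copy()
    for _ in range(20): s=d/(1+p['k1']*(s**2).sum(1,keepdims=True))
    return np.c_[s[:,0],-s[:,1],-np.ones(len(s))]
def onplane(c,uv,z):
    p,T=c; d=rays(p,uv)@T[:3,:3].T; o=T[:3,3]
    return o+d*((z-o[2])/d[:,2])[:,None]
def cloud(c,D):
    p,T=c; h,w=D.shape; u,v=np.meshgrid(np.arange(w),np.arange(h))
    r=rays(p,np.c_[u.ravel(),v.ravel()])*D.ravel()[:,None]
    return (r@T[:3,:3].T+T[:3,3]).reshape(h,w,3)
def proj(c,X):
    p,T=c; x=(np.atleast_2d(X)-T[:3,3])@T[:3,:3]; s=np.c_[x[:,0]/-x[:,2],-x[:,1]/-x[:,2]]
    s=s*(1+p['k1']*(s**2).sum(1,keepdims=True)); return s*[p['fx'],p['fy']]+[p['cx'],p['cy']]
E
python3 - <<'E'
from h import *
ims=[]
s=manip.sense();print(s)
for n in ['scene','side','wrist']:
    I,D=imaging.snapshot(n); np.savez(f'{n}0.npz',I=I,D=D); ims.append(I[:,:,::-1]); print(n,cam(n)[1].round(3).tolist())
    cv2.imwrite(f'pics/{n}0.png',I[:,:,::-1])
E
```

```text
pics
{'time': 0.0, 'q': array([-2.02765475e-01,  2.59390286e-01,  1.53612733e+00, -2.47158835e-06,
        1.34801746e+00, -2.02836441e-01]), 'qvel': array([ 9.77300241e-04, -8.77104338e-04, -1.86789416e-04,  1.24360480e-03,
       -1.01649453e-04,  3.89614081e-07]), 'joint_torque': array([ 1.06436883e-04, -4.46029150e+01, -2.90570551e+01, -7.42485804e-05,
        1.18754001e-02, -2.51378208e-05]), 'position': array([5.49445169e-01, 1.55661831e-04, 2.30431512e-01]), 'tcp_rot': array([ 7.07081163e-01,  7.07131732e-01, -5.35360587e-04, -8.10332711e-04]), 'ft_force': array([ 0.03270451,  0.51878176, -0.70748149]), 'wrist_torque': array([ 0.00854206,  0.00715661, -0.0169556 ]), 'finger_force': 0.0, 'opening': 0.0851708393927699}
scene [[0.595, -0.573, 0.564, 1.324], [0.804, 0.426, -0.415, -0.495], [-0.002, 0.7, 0.714, 1.05], [0.0, 0.0, 0.0, 1.0]]
side [[0.741, 0.4, -0.539, 0.018], [-0.671, 0.437, -0.598, -0.475], [-0.003, 0.805, 0.593, 0.627], [0.0, 0.0, 0.0, 1.0]]
wrist [[1.0, -0.002, 0.002, 0.551], [0.001, 0.945, 0.326, 0.084], [-0.002, -0.326, 0.945, 0.373], [0.0, 0.0, 0.0, 1.0]]
```

View pics/scene0.png

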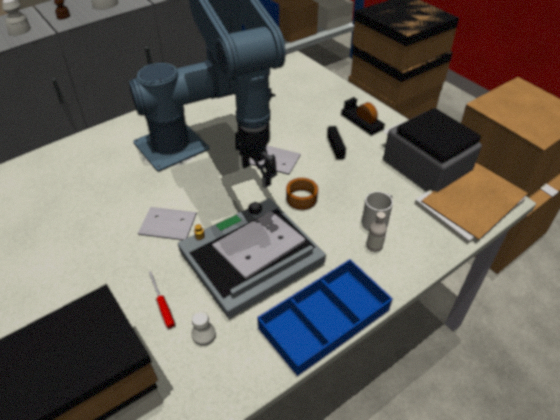

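View pics/wrist0.png

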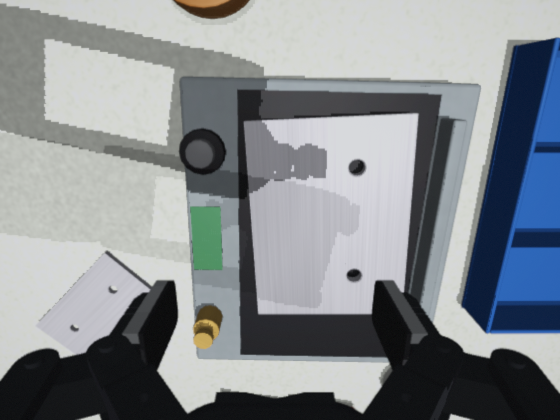

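The wrist view shows the plate on the scale's black deck at about (244–417, 113–314), with holes at (357,167) and (354,275). The zero key is at (203,151), the brass weight at (206,328) and the backstop at (445,230).

There are three candidates for the pan: the plate on the scale, a small plate on the table at wrist (95,305), which may be the one at scene (167,222), and another at scene (280,158). Only the plate on the scale lies on the pins, and I'll check its size now.

Run:
```python
from h import *
z=np.load('wrist0.npz'); I,D=z['I'],z['D']; c=cam('wrist'); P=cloud(c,D)
for n,(u,v) in dict(key=(203,151),housing=(203,165),deck=(210,105),mat=(425,110),plate=(300,200),plateN=(255,150),plateF=(405,150),stop=(450,200),wt=(203,340),table=(120,200)).items():
    print(n,P[v-2:v+3,u-2:u+3].reshape(-1,3).mean(0).round(4))
# plate mask
H=cv2.cvtColor(I,cv2.COLOR_RGB2HSV)
Z=P[...,2]
m=((Z>0.055)&(Z<0.085)&(P[...,0]>0.4)&(P[...,0]<0.75)).astype(np.uint8)*255
m[:100]=0;m[330:]=0;m[:,:232]=0;m[:,432:]=0; m[(I.max(2)<70)]=0
m=cv2.morphologyEx(m,cv2.MORPH_OPEN,np.ones((5,5)))
cs,_=cv2.findContours(m,cv2.RETR_EXTERNAL,cv2.CHAIN_APPROX_NONE); k=max(cs,key=cv2.contourArea)
pm=np.zeros_like(m);cv2.drawContours(pm,[k],-1,255,-1); pm=cv2.erode(pm,np.ones((9,9)))
X=P[pm>0]; X=X[(X[:,2]>.05)&(X[:,2]<.09)]
A=np.c_[X[:,:2],np.ones(len(X))]; co=np.linalg.lstsq(A,X[:,2],rcond=None)[0]; print('plane',co, np.degrees(np.arctan(co[:2])), 'res',np.std(A@co-X[:,2]))
def onpl(uv):
    p,T=c; d=rays(p,uv)@T[:3,:3].T; o=T[:3,3]; n=np.array([co[0],co[1],-1]); t=-(o@n+co[2])/(d@n); return o+d*t[:,None]
B=onpl(k[:,0,:]); r=cv2.minAreaRect((B[:,:2]*1000).astype(np.float32)); print('rect',r, cv2.boxPoints(r))
# holes
for (u,v) in [(357,167),(354,275)]:
    w=(I[v-14:v+15,u-14:u+15].max(2)<75).astype(np.uint8); ys,xs=np.nonzero(w); print('hole',onpl([[xs.mean()+u-14,ys.mean()+v-14]]).round(4),len(xs))
# scale: deck points and backstop
m2=((Z>0.04)&(Z<0.06)); m2[:60]=0;m2[375:]=0; m2[:,500:]=0
print('deck z',np.median(Z[m2]))
ms=((Z>0.068)&(Z<0.09)); ms[:, :432]=0; ms[:,490:]=0; ms[:100]=0;ms[330:]=0
print('stop',ms.sum())
for v in range(130,300,30):
    x=P[v][ms[v]][:,0]; print(v, x.min() if len(x) else 0, x.max() if len(x) else 0, P[v,445,1])
cv2.imwrite('pics/z.png',cv2.resize(I[60:380,150:510,::-1],None,fx=2.2,fy=1.85,interpolation=cv2.INTER_CUBIC))
```

```text
key [0.4882 0.0358 0.0722]
housing [0.4872 0.0232 0.0711]
deck [0.4926 0.0736 0.0498]
mat [0.6862 0.0697 0.0509]
plate [ 0.5747 -0.0114  0.0637]
plateN [0.533  0.0349 0.0607]
plateF [0.6657 0.0366 0.0693]
stop [ 0.7113 -0.0083  0.0727]
wt [ 0.4799 -0.1482  0.0924]
table [ 0.375  -0.0312  0.0004]
plane [ 0.06199363 -0.00113654  0.02766667] [ 3.54743356 -0.06511867] res 0.0015415185162988086
rect ((602.9321899414062, -35.22517395019531), (150.0408477783203, 200.86679077148438), 2.890214681625366) [[ 522.9431    61.29776]
 [ 533.0713  -139.31354]
 [ 682.92126 -131.74811]
 [ 672.7931    68.86319]]
hole [[0.625  0.0208 0.0664]] 157
hole [[ 0.6302 -0.0879  0.0668]] 91
deck z 0.05038053320760977
stop 2354
130 0.7001122053261053 0.7116929113501356 0.05344975697715701
160 0.7008305055513829 0.7108230108432068 0.028347342106816963
190 0.6997359150598607 0.7113270817237374 0.0020433217495288425
220 0.6993098097372085 0.7110328485451873 -0.026813332490870104
250 0.7006070331153449 0.7085293009405164 -0.06918879161742429
280 0.7057152795703379 0.7080898900820459 -0.13355476983839437
```

View pics/z.png

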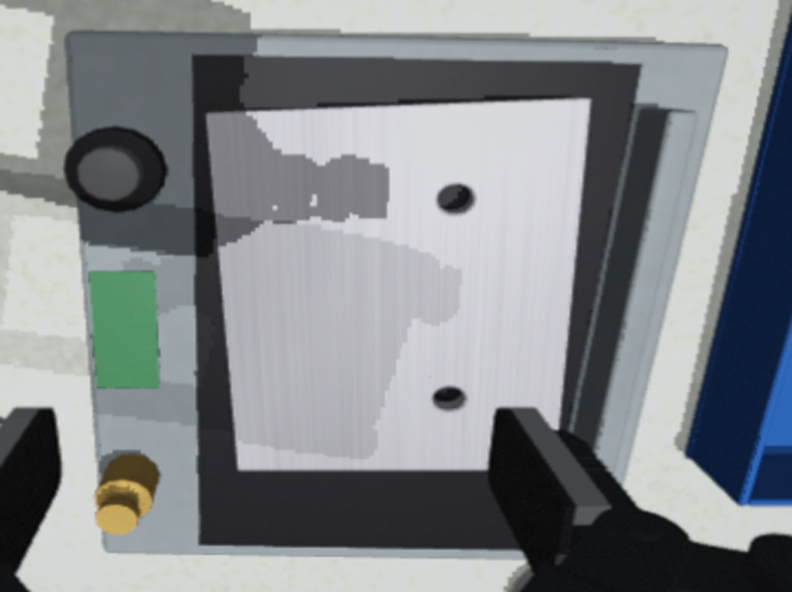

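The crop confirms the pan: 150 × 200 mm measured, two holes at crop (455,198) and (449,398). Next is the scale pose, from the deck corners, crop (68,32), (727,46) and (105,551), and the key.

Run:
```python
from h import *
z=np.load('wrist0.npz'); I,D=z['I'],z['D']; c=cam('wrist')
cr=lambda x,y:(150+x/2.2,60+y/1.85)
pts=[(cr(68,32),.05,(-135,155)),(cr(727,46),.05,(135,155)),(cr(105,551),.05,(-135,-155)),(cr(110,174),.068,(-115,90))]
W=np.array([onplane(c,[uv],h)[0,:2] for uv,h,_ in pts])*1000; S=np.array([s for *_,s in pts],float)
print(W.round(1))
a=S-S.mean(0);b=W-W.mean(0); th=np.arctan2((a[:,0]*b[:,1]-a[:,1]*b[:,0]).sum(),(a*b).sum())
Rm=np.array([[np.cos(th),-np.sin(th)],[np.sin(th),np.cos(th)]]); o=W.mean(0)-Rm@S.mean(0)
print('yaw',np.degrees(th),'o',o,'res',(W-(S@Rm.T+o)).round(1))
print('stop inner top', onplane(c,[cr(668,108),cr(604,400)],.076).round(4))
# mat corners
print('mat',onplane(c,[cr(192,55),cr(641,65),cr(200,545)],.05).round(4))
toS=lambda w:(np.array(w)-o)@Rm
print('holes in scale',toS([[625,20.8],[630.2,-87.9]]),'plate c',toS([602.9,-35.2]),'corners',toS([[522.9,61.3],[533.1,-139.3],[682.9,-131.7],[672.8,68.9]]))
print('pins,seat,key,wt world',np.array([[50,55],[50,-55],[25,0],[-115,90]])@Rm.T+o)
```

```text
[[ 468.4   96.9]
 [ 732.8   91.2]
 [ 461.2 -208.6]
 [ 484.5   32.4]]
yaw -1.1785012364314729 o [597.95513927 -59.55206549] res [[ 2.2 -1.3]
 [-3.4 -1.4]
 [ 1.4  3.1]
 [-0.3 -0.4]]
stop inner top [[ 0.7007  0.0641  0.076 ]
 [ 0.6977 -0.0853  0.076 ]]
mat [[ 0.5176  0.0865  0.05  ]
 [ 0.6994  0.0824  0.05  ]
 [ 0.5119 -0.2037  0.05  ]]
holes in scale [[ 25.38651681  80.89130784]
 [ 32.82107982 -27.67874914]] plate c [ 4.44295908 24.44861664] corners [[-77.52486079 119.28282199]
 [-63.20122272 -81.06495911]
 [ 86.41077896 -70.38558871]
 [ 72.18711974 129.96424912]]
pins,seat,key,wt world [[ 649.07576304   -5.5920634 ]
 [ 646.81336262 -115.56879523]
 [ 622.94985105  -60.0662474 ]
 [ 484.83051997   32.79413372]]
```

>>> drive_tool(
  increments=[
    [[-20,-17,0],[0,0,0],0.4],
    [[-20,-17,0],[0,0,0],0.4],
    [[-20,-17,0],[0,0,0],0.4],
    [[0,0,0],[0,0,7],0.4],
    [[0,0,0],[0,0,7],0.4],
    [[0,0,0],[0,0,7],0.4],
    [[0,0,0],[0,0,7],0.4],
    [[0,0,0],[0,0,7],0.4],
    [[0,0,0],[0,0,7],0.4],
    [[0,0,0],[0,0,7],0.4],
  ],
)

```text
time: 0.98
position: [0.4987, -0.0599, 0.231]
tcp_rot: [0.938, 0.347, -0.0, -0.0]
ft_force: [0.4, -0.0, 0.3]
opening: 0.0597
finger_force: 0.0
```

>>> drive_tool(
  increments=[
    [[0,0,0],[0,0,7],0.4],
    [[0,0,0],[0,0,7],0.4],
    [[0,0,0],[0,0,7],0.4],
    [[0,0,0],[0,0,7],0.4],
    [[0,0,0],[0,0,7],0.4],
    [[0,0,0],[0,0,7],0.4],
    [[0,0,30],[0,0,0],0.4],
    [[0,0,30],[0,0,0],0.4],
    [[0,0,30],[0,0,0],0.4],
    [[0,0,30],[0,0,0],0.4],
  ],
)

```text
time: 1.82
position: [0.4988, -0.0599, 0.1101]
tcp_rot: [1.0, -0.009, 0.0, 0.0]
ft_force: [0.6, -0.1, 0.1]
opening: 0.06
finger_force: 0.0
```

>>> drive_tool(
  increments=[
    [[0,0,20],[0,0,0],0.4],
    [[0,0,10],[0,0,0],0.4],
    [[0,0,5],[0,0,0],0.4],
    [[0,0,5],[0,0,0],0.4],
    [[0,0,0],[0,0,0],0.4],
    [[0,0,0],[0,0,0],0.4],
  ],
)

```text
time: 2.32
position: [0.4998, -0.0602, 0.0722]
tcp_rot: [1.0, -0.009, 0.001, 0.0]
ft_force: [0.3, 0.1, -0.7]
opening: 0.0599
finger_force: 0.0
```

>>> drive_tool(
  increments=[
    [[0,0,5],[0,0,0],0.4],
    [[0,0,4],[0,0,0],0.4],
    [[0,0,3],[0,0,0],0.4],
    [[0,0,3],[0,0,0],0.4],
    [[0,0,2],[0,0,0],0.4],
    [[0,0,0],[0,0,0],0.4],
    [[0,0,0],[0,0,0],0.4],
  ],
)

```text
time: 2.9
position: [0.4989, -0.0599, 0.0542]
tcp_rot: [1.0, -0.009, -0.0, -0.0]
ft_force: [0.4, -0.3, -0.3]
opening: 0.0598
finger_force: 0.0
```

Run:
```python
from h import *
I,D=imaging.snapshot('wrist'); cv2.imwrite('pics/w1.png',I[:,:,::-1]); c=cam('wrist')
J,D2=imaging.snapshot('side'); q=proj(cam('side'),[[.5,-.06,.05]])[0].astype(int); print(q)
x0=max(0,min(q[0]-100,360));y0=max(0,min(q[1]-100,220)); cv2.imwrite('pics/s1.png',np.vstack([cv2.resize(J[y0:y0+200,x0:x0+200,::-1],(600,600))]))
```

```text
[324 250]
```

View pics/s1.png

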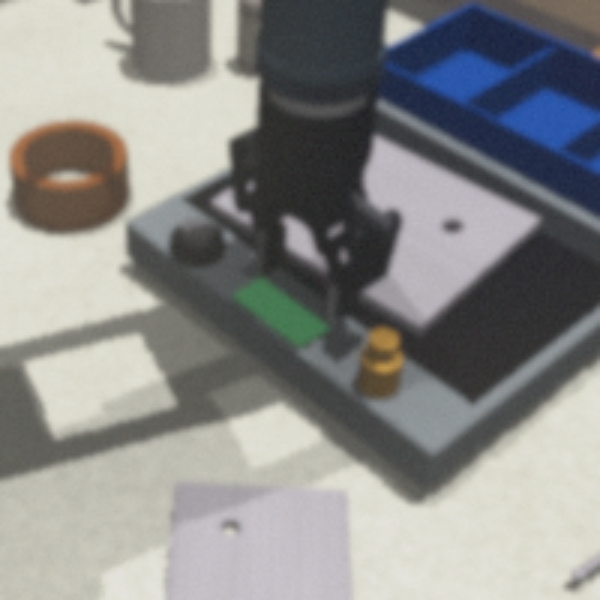

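The fingertips (crop (265,265) and (335,315)) stand just over the key panel, between the key and the weight. I'll lower them and feel for the deck.

>>> drive_tool(
  increments=[
    [[0,0,1.5],[0,0,0],0.4],
    [[0,0,1.5],[0,0,0],0.4],
    [[0,0,0],[0,0,0],0.4],
  ],
)

```text
time: 3.25
position: [0.4988, -0.0599, 0.0511]
tcp_rot: [1.0, -0.009, -0.0, -0.0]
ft_force: [0.3, -0.2, -0.2]
opening: 0.0599
finger_force: 0.0
```

>>> drive_tool(
  increments=[
    [[0,0,1.5],[0,0,0],0.4],
    [[0,0,1.5],[0,0,0],0.4],
    [[0,0,0],[0,0,0],0.4],
  ],
)

```text
time: 3.5
position: [0.4988, -0.0599, 0.048]
tcp_rot: [1.0, -0.009, -0.0, -0.0]
ft_force: [0.2, -0.4, 0.1]
opening: 0.0596
finger_force: 0.0
```

>>> drive_tool(
  increments=[
    [[0,0,1.5],[0,0,0],0.4],
    [[0,0,0],[0,0,0],0.4],
    [[4,0,0],[0,0,0],0.4],
    [[4,0,0],[0,0,0],0.4],
    [[4,0,0],[0,0,0],0.4],
    [[2,0,0],[0,0,0],0.4],
    [[2,0,0],[0,0,0],0.4],
  ],
)

```text
time: 4.08
position: [0.5148, -0.0602, 0.0467]
tcp_rot: [1.0, -0.008, -0.001, -0.0]
ft_force: [-4.9, -0.9, 2.2]
opening: 0.0598
finger_force: 2.1
```

>>> drive_tool(
  increments=[
    [[2,0,0],[0,0,0],0.4],
    [[2,0,0],[0,0,0],0.4],
    [[2,0,0],[0,0,0],0.4],
  ],
)

```text
time: 4.33
position: [0.519, -0.0597, 0.0465]
tcp_rot: [1.0, -0.008, -0.002, -0.001]
ft_force: [-5.5, 1.0, 5.2]
opening: 0.0598
finger_force: 2.9
```

>>> drive_tool(
  increments=[
    [[2,0,0],[0,0,0],0.4],
    [[2,0,0],[0,0,0],0.4],
  ],
)

```text
time: 4.5
position: [0.5232, -0.0597, 0.0465]
tcp_rot: [1.0, -0.008, -0.002, -0.001]
ft_force: [-5.6, 0.7, 3.3]
opening: 0.0599
finger_force: 2.9
```

>>> drive_tool(
  increments=[
    [[2,0,0],[0,0,0],0.4],
    [[2,0,0],[0,0,0],0.4],
    [[2,0,0],[0,0,0],0.4],
    [[2,0,0],[0,0,0],0.4],
  ],
)

```text
time: 4.83
position: [0.5324, -0.0603, 0.0466]
tcp_rot: [1.0, -0.009, -0.001, -0.0]
ft_force: [-4.7, 0.8, 3.2]
opening: 0.0599
finger_force: 2.8
```

>>> drive_tool(
  increments=[
    [[1,0,0],[0,0,0],0.4],
    [[1,0,0],[0,0,0],0.4],
  ],
)

```text
time: 5.0
position: [0.5328, -0.0601, 0.0464]
tcp_rot: [1.0, -0.008, -0.003, -0.0]
ft_force: [-11.1, 0.3, 8.2]
opening: 0.0598
finger_force: 5.6
```

>>> drive_tool(
  increments=[
    [[1,0,0],[0,0,0],0.4],
    [[1,0,0],[0,0,0],0.4],
  ],
)

```text
time: 5.17
position: [0.5331, -0.0599, 0.0463]
tcp_rot: [1.0, -0.008, -0.004, -0.001]
ft_force: [-15.2, -0.0, 12.2]
opening: 0.0599
finger_force: 8.0
```

>>> drive_tool(
  increments=[
    [[-3,0,0],[0,0,0],0.4],
    [[-8,0,0],[0,0,0],0.4],
    [[-12,0,-8],[0,0,0],0.4],
    [[-12,0,-30],[0,0,0],0.4],
    [[0,0,-40],[0,0,0],0.4],
    [[0,0,-40],[0,0,0],0.4],
    [[0,0,-40],[0,0,0],0.4],
    [[0,0,-40],[0,0,-7],0.4],
    [[0,0,0],[0,0,-7],0.4],
    [[0,0,0],[0,0,-7],0.4],
  ],
)

```text
time: 6.0
position: [0.5045, -0.0609, 0.2486]
tcp_rot: [0.984, 0.176, 0.004, 0.002]
ft_force: [-0.7, -0.8, -0.0]
opening: 0.0597
finger_force: 0.0
```

>>> drive_tool(
  increments=[
    [[0,0,0],[0,0,-7],0.4],
    [[0,0,0],[0,0,-7],0.4],
    [[0,0,0],[0,0,-7],0.4],
    [[0,0,0],[0,0,-7],0.4],
    [[0,0,0],[0,0,-7],0.4],
    [[0,0,0],[0,0,-7],0.4],
    [[0,0,0],[0,0,-7],0.4],
    [[0,0,0],[0,0,-7],0.4],
    [[0,0,0],[0,0,-6],0.4],
    [[0,0,0],[0,0,0],0.4],
  ],
)

```text
time: 6.83
position: [0.5026, -0.0603, 0.245]
tcp_rot: [0.754, 0.657, 0.001, 0.001]
ft_force: [-0.3, -0.6, 1.0]
opening: 0.0601
finger_force: 0.0
```

Run:
```python
from h import *
s=manip.sense(); print(s['position'],s['tcp_rot'])
I,D=imaging.snapshot('wrist'); np.savez('wrist2.npz',I=I,D=D,p=s['position'],r=s['tcp_rot']); cv2.imwrite('pics/w2.png',I[:,:,::-1])
```

```text
[ 0.50263337 -0.06028914  0.24498478] [7.53606545e-01 6.57324939e-01 6.09141565e-04 8.54338110e-04]
```

View pics/w2.png

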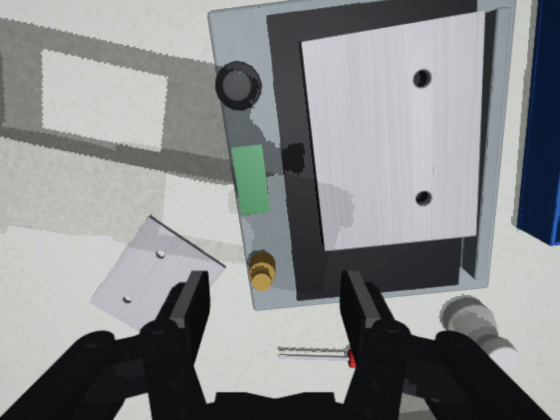

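The plate now sits at (302–490, 10–250), its far edge close to the backstop, with holes at (422,78) and (424,198). Measuring.

Run:
```python
from h import *
z=np.load('wrist2.npz'); I,D=z['I'],z['D']; c=cam('wrist',dict(position=z['p'],tcp_rot=z['r'])); P=cloud(c,D)
o=np.array([597.96,-59.55]); th=np.radians(-1.18); Rm=np.array([[np.cos(th),-np.sin(th)],[np.sin(th),np.cos(th)]])
toS=lambda w:((np.array(w)-o)@Rm).round(1)
print('scale corners',toS(onplane(c,[(208,12),(490,287),(253,310)],.05)[:,:2]*1000),'key',toS(onplane(c,[(235,85)],.068)[:,:2]*1000))
print('plate h', [P[y-3:y+4,x-3:x+4,2].mean().round(4) for x,y in [(320,100),(335,200),(465,100),(465,200)]])
for n,(u,v),h in [('NL',(302,43),.0600),('NR',(326,251),.060),('FR',(474,235),.0695),('FL',(478,13),.0695)]: print(n,toS(onplane(c,[(u,v)],h)[0,:2]*1000))
for (u,v) in [(422,78),(424,198)]:
    w=(I[v-14:v+15,u-14:u+15].max(2)<90).astype(np.uint8); ys,xs=np.nonzero(w); print('hole',toS(onplane(c,[[xs.mean()+u-14,ys.mean()+v-14]],.067)[0,:2]*1000),len(xs))
```

```text
scale corners [[-133.6  153.1]
 [ 134.3 -152.8]
 [-135.5 -151.7]] key [[-117.4   90.9]]
plate h [np.float64(0.0607), np.float64(0.0613), np.float64(0.0707), np.float64(0.0708)]
NL [-55.7 118.3]
NR [-48.1 -81.6]
FR [100.1 -76.4]
FL [ 89.1 123.5]
hole [44.9 78. ] 215
hole [ 48.8 -32.1] 154
```

Near edge, far corner and holes all agree that the right far corner is at the backstop but about 2° of yaw remains. I'll square it by pushing the left part of the near edge with closed fingers.

>>> drive_tool(
  increments=[
    [[0,0,0],[0,0,-7],-1],
    [[32,9,0],[0,0,0],-1],
    [[33,8.5,0],[0,0,0],-1],
    [[0,0,40],[0,0,0],-1],
    [[0,0,40],[0,0,0],-1],
    [[0,0,40],[0,0,0],-1],
    [[0,0,20],[0,0,0],-1],
    [[0,0,0],[0,0,0],-1],
    [[0,0,0],[0,0,0],-1],
  ],
)

```text
time: 7.63
position: [0.5204, 0.0047, 0.1043]
tcp_rot: [0.714, 0.7, -0.0, -0.001]
ft_force: [0.6, 0.5, 0.9]
opening: -0.0003
finger_force: 0.0
```

>>> drive_tool(
  increments=[
    [[0,0,20],[0,0,0],-1],
    [[0,0,15],[0,0,0],-1],
    [[0,0,10],[0,0,0],-1],
    [[0,0,5],[0,0,0],-1],
    [[0,0,0],[0,0,0],-1],
  ],
)

```text
time: 8.05
position: [0.5211, 0.0045, 0.0552]
tcp_rot: [0.714, 0.701, 0.0, 0.0]
ft_force: [-0.4, -0.2, -0.3]
opening: -0.0002
finger_force: 0.0
```

>>> drive_tool(
  increments=[
    [[0,2,0],[0,0,0],-1],
    [[0,2,0],[0,0,0],-1],
    [[0,2,0],[0,0,0],-1],
    [[0,2,0],[0,0,0],-1],
  ],
)

```text
time: 8.38
position: [0.5295, 0.0044, 0.0556]
tcp_rot: [0.713, 0.701, 0.0, 0.001]
ft_force: [-0.1, -0.6, -0.3]
opening: 0.0
finger_force: 0.0
```

>>> drive_tool(
  increments=[
    [[0,1.5,0],[0,0,0],-1],
    [[0,1.5,0],[0,0,0],-1],
    [[0,0,0],[0,0,0],-1],
  ],
)

```text
time: 8.63
position: [0.5321, 0.0044, 0.0549]
tcp_rot: [0.713, 0.701, 0.0, 0.0]
ft_force: [-0.0, -0.5, -0.2]
opening: 0.0002
finger_force: 0.0
```

>>> drive_tool(
  increments=[
    [[0,1.5,0],[0,0,0],-1],
    [[0,1.5,0],[0,0,0],-1],
    [[0,0,0],[0,0,0],-1],
  ],
)

```text
time: 8.88
position: [0.535, 0.0044, 0.0548]
tcp_rot: [0.713, 0.701, 0.0, 0.0]
ft_force: [0.2, 0.5, 0.0]
opening: -0.0003
finger_force: 0.0
```

>>> drive_tool(
  increments=[
    [[0,1.5,0],[0,0,0],-1],
    [[0,1.5,0],[0,0,0],-1],
    [[0,0,0],[0,0,0],-1],
  ],
)

```text
time: 9.13
position: [0.5372, 0.0045, 0.0546]
tcp_rot: [0.713, 0.701, -0.0, -0.001]
ft_force: [-1.7, -0.2, 0.3]
opening: 0.0004
finger_force: 0.8
```

>>> drive_tool(
  increments=[
    [[0,1.5,0],[0,0,0],-1],
    [[0,1.5,0],[0,0,0],-1],
    [[0,0,0],[0,0,0],-1],
  ],
)

```text
time: 9.38
position: [0.5383, 0.0049, 0.0545]
tcp_rot: [0.713, 0.701, -0.001, -0.002]
ft_force: [-8.1, 1.0, 5.1]
opening: -0.0002
finger_force: 3.6
```

>>> drive_tool(
  increments=[
    [[0,1.5,0],[0,0,0],-1],
    [[0,1,0],[0,0,0],-1],
    [[0,0,0],[0,0,0],-1],
  ],
)

```text
time: 9.63
position: [0.5393, 0.0052, 0.0544]
tcp_rot: [0.713, 0.701, -0.002, -0.003]
ft_force: [-10.7, 2.1, 9.1]
opening: -0.0001
finger_force: 5.7
```

>>> drive_tool(
  increments=[
    [[0,1.5,0],[0,0,0],-1],
    [[0,1.5,0],[0,0,0],-1],
    [[0,0,0],[0,0,0],-1],
  ],
)

```text
time: 9.88
position: [0.5407, 0.0056, 0.0544]
tcp_rot: [0.713, 0.701, -0.003, -0.005]
ft_force: [-15.3, 2.5, 14.0]
opening: 0.0
finger_force: 7.9
```

>>> drive_tool(
  increments=[
    [[0,1.5,0],[0,0,0],-1],
    [[0,1.5,0],[0,0,0],-1],
    [[0,0,0],[0,0,0],-1],
  ],
)

```text
time: 10.13
position: [0.5418, 0.006, 0.0543]
tcp_rot: [0.713, 0.701, -0.004, -0.006]
ft_force: [-21.7, 3.8, 18.9]
opening: 0.0002
finger_force: 10.6
```

>>> drive_tool(
  increments=[
    [[0,-6,0],[0,0,0],-1],
    [[0,-10,0],[0,0,0],-1],
    [[0,-4,-20],[0,0,0],-1],
    [[0,0,-40],[0,0,0],1],
    [[-10,0,-40],[0,0,0],1],
    [[-30,10,-40],[0,0,0],1],
    [[-30,10,-40],[0,0,0],1],
    [[0,0,0],[0,0,0],1],
    [[0,0,0],[0,0,0],1],
  ],
)

```text
time: 10.88
position: [0.5463, -0.0566, 0.2226]
tcp_rot: [0.714, 0.7, 0.002, 0.003]
ft_force: [-0.3, 0.5, 0.5]
opening: 0.0727
finger_force: 0.0
```

Run:
```python
from h import *
s=manip.sense(); print(s['position'],s['tcp_rot'])
I,D=imaging.snapshot('wrist'); np.savez('wrist3.npz',I=I,D=D,p=s['position'],r=s['tcp_rot']); cv2.imwrite('pics/w3.png',I[:,:,::-1])
```

```text
[ 0.54632251 -0.05663155  0.22257316] [0.71404582 0.70009103 0.00154075 0.00295643]
```

View pics/w3.png

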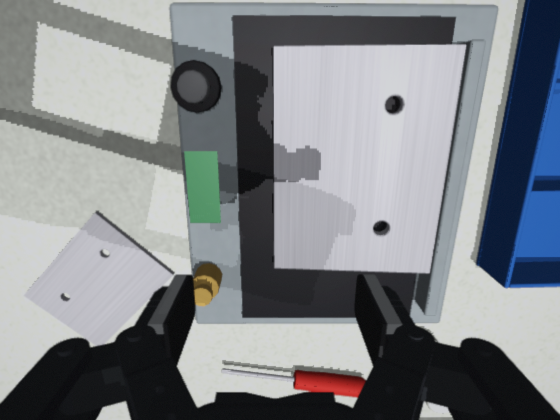

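The plate's far edge now runs along the backstop, with corners at (274,45), (275,270), (430,273), (466,44) and holes at (394,104), (381,228).

```bash
cat > m.py <<'E'
from h import *
o=np.array([597.96,-59.55]); th=np.radians(-1.18); Rm=np.array([[np.cos(th),-np.sin(th)],[np.sin(th),np.cos(th)]])
toS=lambda w:((np.array(w)-o)@Rm).round(1)
def rep(c,sc,pl,hl,zh=.067):
    print('scale',toS(onplane(c,sc,.05)[:,:2]*1000).tolist())
    for p,h in zip(pl,(.06,.06,.0695,.0695)): print(toS(onplane(c,[p],h)[0,:2]*1000))
    print('holes',toS(onplane(c,hl,zh)[:,:2]*1000).tolist())
E
python3 - <<'E'
from m import *
z=np.load('wrist3.npz'); c=cam('wrist',dict(position=z['p'],tcp_rot=z['r']))
rep(c,[(171,4),(496,6),(197,323),(439,323)],[(274,45),(275,270),(430,273),(466,44)],[(394,104),(381,228)])
print('mat',toS(onplane(c,[(233,15),(242,317),(455,18)],.05)[:,:2]*1000),'stop',toS(onplane(c,[(471,40),(430,290)],.076)[:,:2]*1000))
E
```

```text
scale [[-132.7, 152.9], [129.9, 152.8], [-133.6, -152.4], [132.0, -153.2]]
[-49.9 121.9]
[-48.6 -81.7]
[102.4 -80.1]
[100.4 122.2]
holes [[49.7, 76.9], [50.3, -33.9]]
mat [[ -83.2  145.1]
 [ -84.2 -144.6]
 [  97.9  143.9]] stop [[100.5 124.2]
 [101.9 -95.1]]
```

>>> drive_tool(
  increments=[
    [[35,20,0],[0,0,0],0.4],
    [[35,20,0],[0,0,0],0.4],
    [[35,20,0],[0,0,0],0.4],
    [[36,17,0],[0,0,0],0.4],
    [[0,0,35],[0,0,0],0.4],
    [[0,0,35],[0,0,0],0.4],
    [[0,0,35],[0,0,0],0.4],
    [[0,0,30],[0,0,0],0.4],
    [[0,0,20],[0,0,0],0.4],
    [[0,0,0],[0,0,0],0.4],
  ],
)

```text
time: 11.77
position: [0.6181, 0.0859, 0.0578]
tcp_rot: [0.713, 0.701, -0.005, -0.005]
ft_force: [-1.5, -0.3, -0.9]
opening: 0.06
finger_force: 0.0
```

>>> drive_tool(
  increments=[
    [[0,0,8],[0,0,0],0.4],
    [[0,0,6],[0,0,0],0.4],
    [[0,0,3],[0,0,0],0.4],
    [[0,0,1.5],[0,0,0],0.4],
    [[0,0,0],[0,0,0],0.4],
  ],
)

```text
time: 12.18
position: [0.6243, 0.0848, 0.0474]
tcp_rot: [0.713, 0.701, 0.0, 0.0]
ft_force: [-0.0, -0.6, 0.3]
opening: 0.0597
finger_force: 0.0
```

>>> drive_tool(
  increments=[
    [[-3,0,0],[0,0,0],0.4],
    [[-3,0,0],[0,0,0],0.4],
    [[-2,0,0],[0,0,0],0.4],
    [[-1.5,0,0],[0,0,0],0.4],
    [[-1.5,0,0],[0,0,0],0.4],
  ],
)

```text
time: 12.6
position: [0.6239, 0.0735, 0.0469]
tcp_rot: [0.713, 0.701, 0.0, 0.0]
ft_force: [-0.2, 0.5, 0.2]
opening: 0.06
finger_force: 0.0
```

>>> drive_tool(
  increments=[
    [[-1.5,0,0],[0,0,0],0.4],
    [[-1.5,0,0],[0,0,0],0.4],
    [[-1.5,0,0],[0,0,0],0.4],
  ],
)

```text
time: 12.85
position: [0.6237, 0.0699, 0.0468]
tcp_rot: [0.713, 0.701, 0.0, -0.0]
ft_force: [0.3, 3.6, 2.2]
opening: 0.0599
finger_force: 1.9
```

>>> drive_tool(
  increments=[
    [[-1.5,0,0],[0,0,0],0.4],
    [[-1.5,0,0],[0,0,0],0.4],
    [[-1.5,0,0],[0,0,0],0.4],
  ],
)

```text
time: 13.1
position: [0.6236, 0.0651, 0.0468]
tcp_rot: [0.713, 0.701, 0.0, -0.0]
ft_force: [-0.4, 4.7, 1.9]
opening: 0.0597
finger_force: 2.1
```

>>> drive_tool(
  increments=[
    [[-1.5,0,0],[0,0,0],0.4],
    [[-1.5,0,0],[0,0,0],0.4],
    [[-1.5,0,0],[0,0,0],0.4],
    [[-1.5,0,0],[0,0,0],0.4],
    [[-1,0,0],[0,0,0],0.4],
  ],
)

```text
time: 13.52
position: [0.6234, 0.0577, 0.0467]
tcp_rot: [0.713, 0.701, 0.0, -0.0]
ft_force: [0.6, 4.5, 2.1]
opening: 0.06
finger_force: 2.2
```

>>> drive_tool(
  increments=[
    [[-1,0,0],[0,0,0],0.4],
    [[-1,0,0],[0,0,0],0.4],
    [[-1,0,0],[0,0,0],0.4],
  ],
)

```text
time: 13.77
position: [0.6232, 0.054, 0.0464]
tcp_rot: [0.713, 0.701, -0.001, 0.0]
ft_force: [-0.1, 4.6, 1.3]
opening: 0.06
finger_force: 2.1
```

>>> drive_tool(
  increments=[
    [[-1,0,0],[0,0,0],0.4],
    [[-1,0,0],[0,0,0],0.4],
    [[0,0,0],[0,0,0],0.4],
  ],
)

```text
time: 14.02
position: [0.623, 0.0526, 0.0464]
tcp_rot: [0.713, 0.701, -0.0, -0.0]
ft_force: [-0.4, 2.5, -0.3]
opening: 0.0595
finger_force: 1.2
```

>>> drive_tool(
  increments=[
    [[-1,0,0],[0,0,0],0.4],
    [[0,0,0],[0,0,0],0.4],
  ],
)

```text
time: 14.18
position: [0.623, 0.0517, 0.0465]
tcp_rot: [0.713, 0.701, -0.0, -0.0]
ft_force: [-0.5, 1.7, 0.0]
opening: 0.0595
finger_force: 1.1
```

>>> drive_tool(
  increments=[
    [[-1,0,0],[0,0,0],0.4],
    [[0,0,0],[0,0,0],0.4],
  ],
)

```text
time: 14.35
position: [0.6231, 0.0507, 0.0465]
tcp_rot: [0.713, 0.701, -0.0, -0.0]
ft_force: [-1.9, 2.1, -0.3]
opening: 0.0597
finger_force: 1.2
```

>>> drive_tool(
  increments=[
    [[-1,0,0],[0,0,0],0.4],
    [[0,0,0],[0,0,0],0.4],
  ],
)

```text
time: 14.52
position: [0.6232, 0.0497, 0.0465]
tcp_rot: [0.713, 0.701, -0.0, -0.0]
ft_force: [-0.5, 2.5, -0.7]
opening: 0.0601
finger_force: 1.2
```

Force fell after y ≈ 0.053, so it may have dropped. Checking the plate heights with the fixed cameras.

Run:
```python
from m import *
for n in ['scene','side']:
    I,D=imaging.snapshot(n); c=cam(n)
    P=cloud(c,D)
    m=np.abs(P[...,2]-.065)<.02
    S=np.full(P.shape[:2]+(2,),9e9); S[m]=toS(P[m][:,:2]*1000)
    for nm,(x,y) in dict(near=(-40,0),nR=(-40,-60),farR=(85,-70),far=(85,20),mid=(10,-60)).items():
        w=(np.abs(S-[x,y])<6).all(2)&(I.min(2)>90); print(n,nm,w.sum(),np.median(P[w][:,2]).round(4) if w.any() else None)
    np.savez(n+'4.npz',I=I,D=D)
q=proj(cam('scene'),[[.62,-.06,.06]])[0].astype(int); I=np.load('scene4.npz')['I']
cv2.imwrite('pics/s4.png',cv2.resize(I[q[1]-75:q[1]+75,q[0]-100:q[0]+100,::-1],(800,600),interpolation=cv2.INTER_CUBIC))
```

```text
scene near 16 0.0598
scene nR 16 0.0606
scene farR 16 0.0589
scene far 15 0.0608
scene mid 17 0.0604
side near 14 0.0607
side nR 23 0.0612
side farR 17 0.0616
side far 16 0.0616
side mid 21 0.0611
```

View pics/s4.png

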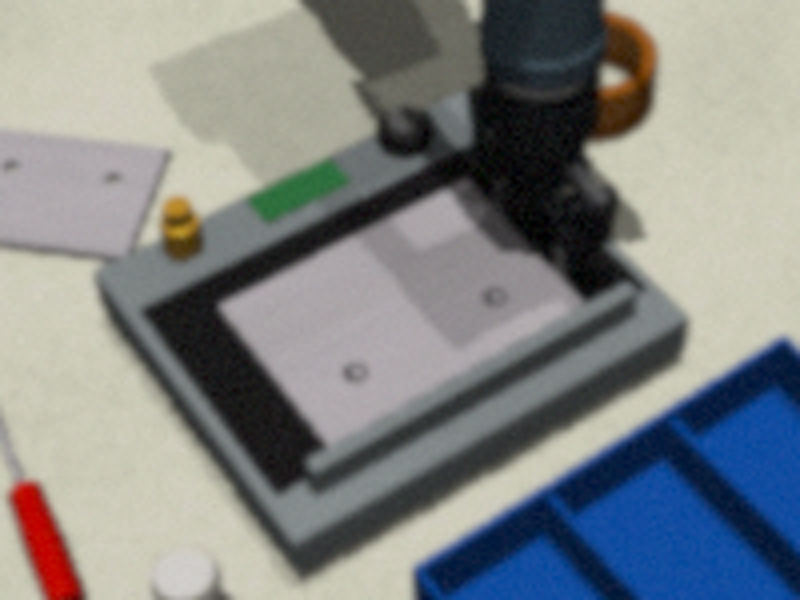

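The plate is flat (top at 60–61 mm everywhere) with a pin visible in each hole at crop (495,296) and (355,372). On to the zero key.

>>> drive_tool(
  increments=[
    [[5,0,0],[0,0,0],0.4],
    [[10,0,0],[0,0,0],0.4],
    [[0,0,-35],[0,0,0],-1],
    [[0,0,-40],[0,0,0],-1],
    [[-9,-35,0],[0,0,0],-1],
    [[-9,-35,0],[0,0,0],-1],
    [[-9,-35,0],[0,0,0],-1],
    [[-7.5,-33.5,0],[0,0,0],-1],
    [[0,0,0],[0,0,0],-1],
    [[0,0,0],[0,0,0],-1],
  ],
)

```text
time: 15.45
position: [0.4831, 0.033, 0.1222]
tcp_rot: [0.713, 0.701, -0.0, 0.0]
ft_force: [0.8, -0.9, -0.2]
opening: -0.0001
finger_force: 0.0
```

>>> drive_tool(
  increments=[
    [[0,0,20],[0,0,0],-1],
    [[0,0,15],[0,0,0],-1],
    [[0,0,8],[0,0,0],-1],
    [[0,0,3],[0,0,0],-1],
    [[0,0,0],[0,0,0],-1],
  ],
)

```text
time: 15.87
position: [0.485, 0.033, 0.0752]
tcp_rot: [0.713, 0.701, -0.0, -0.0]
ft_force: [0.8, -0.4, -0.2]
opening: 0.0002
finger_force: 0.0
```

>>> drive_tool(
  increments=[
    [[0,0,3],[0,0,0],-1],
    [[0,0,3],[0,0,0],-1],
    [[0,0,3],[0,0,0],-1],
    [[0,0,1.5],[0,0,0],-1],
    [[0,0,0],[0,0,0],-1],
  ],
)

```text
time: 16.28
position: [0.4857, 0.0327, 0.0661]
tcp_rot: [0.713, 0.701, 0.001, 0.001]
ft_force: [1.9, 0.2, 5.7]
opening: -0.0003
finger_force: 2.4
```

>>> drive_tool(
  increments=[
    [[0,0,1.5],[0,0,0],-1],
    [[0,0,1],[0,0,0],-1],
    [[0,0,0],[0,0,0],-1],
  ],
)

```text
time: 16.53
position: [0.4859, 0.0327, 0.0657]
tcp_rot: [0.713, 0.701, 0.001, 0.002]
ft_force: [-6.2, 1.7, 25.0]
opening: -0.0003
finger_force: 12.4
```

A hard stop at 25 N. I'll confirm it was the key's end of travel by reading the spring force on the way up.

>>> drive_tool(
  increments=[
    [[0,0,-4],[0,0,0],-1],
    [[0,0,-1.5],[0,0,0],-1],
    [[0,0,0],[0,0,0],-1],
  ],
)

```text
time: 16.78
position: [0.4857, 0.0327, 0.0692]
tcp_rot: [0.713, 0.701, 0.001, 0.001]
ft_force: [2.3, 0.9, 2.6]
opening: 0.0
finger_force: 1.5
```

>>> drive_tool(
  increments=[
    [[0,0,-1.5],[0,0,0],-1],
    [[0,0,0],[0,0,0],-1],
    [[0,0,0],[0,0,0],-1],
  ],
)

```text
time: 17.03
position: [0.4848, 0.0326, 0.0697]
tcp_rot: [0.713, 0.701, 0.0, 0.0]
ft_force: [2.8, 0.3, 1.8]
opening: 0.0002
finger_force: 1.3
```

The spring force falls at about 0.9 N/mm (5.7 N down to 1.8 N), so the stop was full travel. Now I'll retreat and check the final state.

>>> drive_tool(
  increments=[
    [[0,0,-5],[0,0,0],-1],
    [[0,0,-20],[0,0,0],-1],
    [[0,0,-40],[0,0,0],-1],
    [[-20,20,-40],[0,0,0],-1],
    [[-20,20,-30],[0,0,0],-1],
    [[-20,0,0],[0,0,0],-1],
    [[0,0,0],[0,0,0],-1],
    [[0,0,0],[0,0,0],-1],
  ],
)

```text
time: 17.7
position: [0.5193, -0.0253, 0.198]
tcp_rot: [0.714, 0.7, -0.001, -0.001]
ft_force: [-0.8, 1.0, -0.7]
opening: -0.0002
finger_force: 0.0
```

Run:
```python
from m import *
s=manip.sense(); print(s['position'],s['ft_force'])
I,D=imaging.snapshot('wrist'); c=cam('wrist',s); P=cloud(c,D)
S=(P[...,:2].reshape(-1,2)*1000-o)@Rm
for nm,(x,y) in dict(key=(-115,90),nL=(-40,60),nR=(-40,-60),farR=(85,-70),farL=(85,70)).items():
    w=(np.abs(S-[x,y])<5).all(1); print(nm,w.sum(),np.median(P.reshape(-1,3)[w][:,2]).round(4) if w.any() else 0)
cv2.imwrite('pics/w5.png',I[:,:,::-1])
```

```text
[ 0.51934919 -0.02530217  0.19803475] [-0.8076869   1.03150125 -0.70673717]
key 183 0.072
nL 148 0.0599
nR 96 0.06
farR 93 0.0599
farL 152 0.06
```

View pics/w5.png

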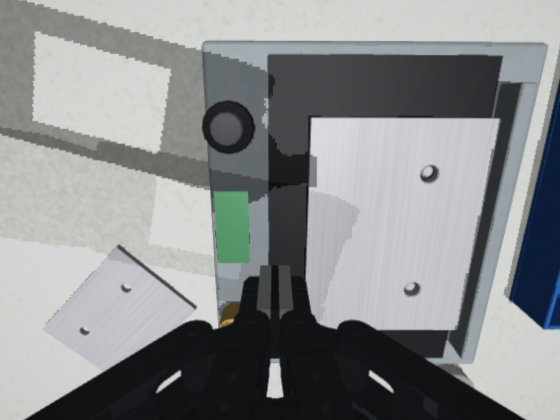

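The plate is flat at 60 mm at all corners, with the holes over the pins at (429,173) and (412,289). The key at (228,126) is back up at 72 mm as at the start, and the weight is still standing.

```bash
python3 -c "
from h import *
print(order.hand_in())"
```

```text
the job is handed in; nothing more can be done
None
```

The plate lies flat over both pins, the zero key was pressed to its stop and is back up, and the job is handed in; the hand-in returned no verdict.

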